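Put the files away in the tin before grinding

ROBOT

A 6-joint arm with a two-finger parallel gripper is mounted at the origin on the work surface. World frame = base frame: x ahead of the robot, y to its left, z up, the work surface at z = 0. Lengths are in mm, angles in rad, forces in N, time in s.
With the tool pointing down it reaches from about 400 to 925 mm from the base axis. Payload 12.5 kg.
Tool frame: the origin (TCP) lies between the finger pads; the fingertips stand env.tip_extent ahead of it and the grasp point (between the pads) lies 11 mm behind it (env.tip_extent is the distance from the TCP to the fingertips, in mm); z points along the fingers, y is the line along which they close (so a half turn about z gives the same grasp; the last joint's range is limited). The gripper opens to 95 mm and grips with 3 to 60 N. Pads are 20 mm wide; open, the fingers measure 119 mm over their backs; the gripper's body (75 mm by 180 mm) begins 59 mm behind the grasp point.
Start: joints at [-1.383, 0.491, 1.559, -0, 1.092, -0.106], TCP at [181.017, -598.23, 222.661] pointing down, gripper open.
Joint ranges: [-3.1, 3.1], [-0.84, 2.19], [0.05, 2.79], [-1.13, 4.28], [0.06, 2.93], [-2.69, 2.69]. Speed limits (rad/s): [2.22, 2.22, 2.79, 3.14, 3.14, 3.14].

INTERFACE

Orientations are given as [roll, pitch, yaw] about the fixed x, y, z axes, in that order (R = Rz(yaw) Ry(pitch) Rx(roll)).
In Python, from cell import env gives the robot as it stands.
- The arm moves only by the tool carry_out, never from a script. Its argument "motion" is a list of rows, each a list of 5 numbers: the shift along the tool's x, y, z in mm, then the turn about the tool's z in degrees, then the closure, from 0 (fully open) to 1 (shut). A call has 1 to 12 rows; each row shifts and turns the commanded pose from where the row before left it, along the tool's axes as they then stand; what a row does not reach is not made up. A row lasts 1/10 s, in which the tool goes at most 50 mm and 8.59 degrees, less where a joint would pass 70% of its speed; a pose out of reach is approached as far as the arm can. A call with a gripper value outside its range is refused whole. The fingers move at their own pace and stop on an object; the grip force is fixed at half the most. Time passes only in rows, so rows that do not move let the fingers close. It gives the time, the measured TCP pose, the force, the opening and the grip force at its end, in the units of the state.
- env.state(): the state, without advancing time (a new reading comes with each control period).
- env.read_camera(name): name is "scene" or "top"; returns a dict with "color" (384x512x3 uint8, red, green, blue), "K" (3x3 intrinsics, pixels), "R" (3x3) and "t" (3): a world point X has camera coordinates R X + t. Camera axes: x right, y down, z forward; pixel columns grow to the right and rows downward; lengths in mm; the calibration is good to about 2 mm. A picture is of the moment at which its call begins. There is no depth.
- env.job_done(): hands the job in; it is judged then, once.
The state is a dict: "t": time; "joints": joint angles; "qvel": joint speeds; "tau": joint torques, N m; "eef_pos": TCP position; "tcp_rot": TCP orientation; "ft_force": force on the tool from outside, world axes, zero at the start; "moment": the same for the moment, N m; "opening": opening from 0.0 (shut) to 1.0 (fully open); "grip_force": force on a finger pad.
Only numpy, scipy, OpenCV 4.12 (cv2) and the standard library are available. Lean on these libraries where they do the work, as an engineer would, in place of code of your own. Each camera call takes 0.05 s, during which the arm holds its last target. There are 200 camera calls.

TASK

The grinder is about to make dust, so put the hand files away: lift the lid off the metal tin and lay it, knob up, in the middle of the cork mat; then pull every file out of the wooden rack and put them all inside the tin. Finally put the lid back on so that it sits flat and fully home, with the tin standing upright on the bench, and leave the other things on the bench where they are.

Things in the scene. Friction and masses are not known exactly. Their poses are not given: they have to be found in the camera images.
- tin: Open round tin, plain bare metal, 156 mm outside diameter, 148 mm inside, 150 mm tall, floor 5 mm thick, about 0.8 kg, loose on the bench. Origin: centre of its underside, z up along its axis.
- lid: Tin's loose lid, 0.18 kg, on the tin at first: metal disc 162 mm across, 6 thick; under it a plug 136 mm across, 8 deep, that drops loosely into the tin; on top a central black upright cylindrical knob, 26 mm across, 34 tall. Origin: centre of the plug's underside, z up; disc at z 8 to 14 mm, knob top at 48. With the tin closed it is 142 mm above the tin's origin.
- mat: Square cork mat fixed to the bench, 200 x 200 mm, 3 mm thick. Origin: centre of its underside.
- rack: Wooden file rack, a block fixed to the bench, 64 mm (own x) x 224 mm (own y) x 62 mm tall, with five upright slots 8 x 16 mm and 55 mm deep in a row along its own y at y = -88, -44, 0, 44 and 88 mm. Origin: centre of its underside.
- file1: Hand file, 130 mm long, 70 g (3 to 5 alike are present; None if absent): flat steel blade 67 mm long, 12 (own y) x 4 mm (own x), then a wooden handle 63 mm long, 20 (own y) x 16 mm (own x). Origin: blade's tip; z runs along the file, handle at z 67 to 130 mm. It starts upright in a rack slot, blade down, tip 7 mm above the bench, with 2 mm play each side.
- file2: Hand file, 130 mm long, 70 g (3 to 5 alike are present; None if absent): flat steel blade 67 mm long, 12 (own y) x 4 mm (own x), then a wooden handle 63 mm long, 20 (own y) x 16 mm (own x). Origin: blade's tip; z runs along the file, handle at z 67 to 130 mm. It starts upright in a rack slot, blade down, tip 7 mm above the bench, with 2 mm play each side.
- file3: Hand file, 130 mm long, 70 g (3 to 5 alike are present; None if absent): flat steel blade 67 mm long, 12 (own y) x 4 mm (own x), then a wooden handle 63 mm long, 20 (own y) x 16 mm (own x). Origin: blade's tip; z runs along the file, handle at z 67 to 130 mm. It starts upright in a rack slot, blade down, tip 7 mm above the bench, with 2 mm play each side.
- file4: Hand file, 130 mm long, 70 g (3 to 5 alike are present; None if absent): flat steel blade 67 mm long, 12 (own y) x 4 mm (own x), then a wooden handle 63 mm long, 20 (own y) x 16 mm (own x). Origin: blade's tip; z runs along the file, handle at z 67 to 130 mm. It starts upright in a rack slot, blade down, tip 7 mm above the bench, with 2 mm play each side.
- file5: Hand file, 130 mm long, 70 g (3 to 5 alike are present; None if absent): flat steel blade 67 mm long, 12 (own y) x 4 mm (own x), then a wooden handle 63 mm long, 20 (own y) x 16 mm (own x). Origin: blade's tip; z runs along the file, handle at z 67 to 130 mm. It starts upright in a rack slot, blade down, tip 7 mm above the bench, with 2 mm play each side.
- mug: White mug, 80 mm tall, bystander. Origin: centre of its underside.
- glue: White glue bottle, 150 mm tall, bystander. Origin: centre of its underside.
- offcut: Wooden offcut 80 x 50 x 40 mm, bystander. Origin: centre of its underside.
- sanding_block: Cork sanding block 80 x 50 x 35 mm, bystander. Origin: centre of its underside.
- driver: Screwdriver 180 mm long lying on the bench, bystander. Origin on its underside.
- steel_round: Upright steel cylinder 44 mm in diameter, 70 mm tall, bystander. Origin: centre of its underside.
Mind the look-alikes: they are no part of the job. Leave any pink or purple look-alike of the file5 alone.

How it is judged:
By the outcome, as a careful person would: the job done as asked, in the order asked, and still so for the second after the job is handed in, with the robot touching nothing.
Of file1, file2, file3, file4, file5 only 3 to 5 are there at a start; the rules pass over those that are not, and their reading is None.
At some moment in a run one of tin, lid may be knocked a few centimetres aside while the robot is not near it.
Once in a run the grip may slacken for a moment while it holds something.
It also fails if it takes over 210 s, if anything falls off the work surface, if the arm or the gripper's body presses on something with over 40 N, if the wrist force passes 120 N, or if a joint passes its speed limit or range.

## Working session

There is one attempt and no reset: what is moved stays moved. The work goes in short steps, Python scripts to look and compute and a tool call to move; the robot and the scene stay as the last step left them, time stands still between calls to the robot, and variables do not carry over. Pictures are saved under pics/ and viewed, at most 14 in all, crops included, and the job is handed in when it is done.

Besides the shell and the picture viewer there is one more tool, called after "Request:" by a JSON object that holds its "fn" and its "kwargs". carry_out: Moves the arm, as the interface text tells. Its arguments: {"type":"object","properties":{"motion":{"type":"array"}},"required":["motion"]}

```bash
ls; mkdir -p pics; cat > h.py <<'E'
import numpy as np, cv2
from cell import env
def cam(n):
    d=env.read_camera(n); return d
def ray(d,u,v):
    R=np.array(d["R"]);t=np.array(d["t"]);K=np.array(d["K"])
    o=-R.T@t; r=R.T@np.linalg.inv(K)@np.array([u,v,1.]); return o,r
def onz(d,u,v,z):
    o,r=ray(d,u,v); return o+r*(z-o[2])/r[2]
def proj(d,X):
    c=np.array(d["R"])@np.array(X,float)+np.array(d["t"]); p=np.array(d["K"])@c; return p[:2]/p[2]
def two(d1,p1,d2,p2):
    o1,r1=ray(d1,*p1);o2,r2=ray(d2,*p2)
    s=np.linalg.lstsq(np.array([r1,-r2]).T,o2-o1,rcond=None)[0]
    a=o1+s[0]*r1;b=o2+s[1]*r2; return (a+b)/2,np.linalg.norm(a-b)
E
python3 - <<'E'
from h import *
print(env.tip_extent, env.state())
for n in("scene","top"):
    d=cam(n); np.savez(f"{n}0.npz",**d)
    cv2.imwrite(f"pics/{n}0.png",cv2.resize(d["color"][:,:,::-1],(768,576),interpolation=cv2.INTER_CUBIC))
    print(n,np.round(-np.array(d["R"]).T@d["t"]),np.array(d["K"])[0], np.round(d["R"],3).tolist())
E
```

```text
pics
8.0 {'t': 0.0, 'joints': array([-1.38259827e+00,  4.91580891e-01,  1.55943186e+00,  8.86737637e-06,
        1.09170682e+00, -1.05607970e-01]), 'qvel': array([-0.00041858, -0.00117558,  0.00043189, -0.00081625, -0.00069883,
        0.00055853]), 'tau': array([ 3.31413859e-03, -6.12633419e+01, -2.58174831e+01,  6.93376316e-02,
        4.83759586e-02, -1.19252545e-04]), 'eef_pos': array([ 180.97444067, -597.9873065 ,  222.05455053]), 'tcp_rot': array([-3.14047285e+00, -1.26610306e-04,  2.93801862e-01]), 'ft_force': array([0.236287  , 0.04261708, 1.21486294]), 'moment': array([ 0.01665316, -0.02471123, -0.04818157]), 'grip_force': 0.0, 'opening': 0.996926373003922}
scene [1084.  200.  861.] [372.30485049   0.         258.12253777] [[-0.331, 0.944, 0.012], [0.754, 0.272, -0.598], [-0.568, -0.189, -0.801]]
top [ 282.   16. 1526.] [489.41238088   0.         245.12078474] [[0.008, -1.0, 0.001], [-0.986, -0.008, -0.166], [0.166, -0.0, -0.986]]
```

View pics/scene0.png

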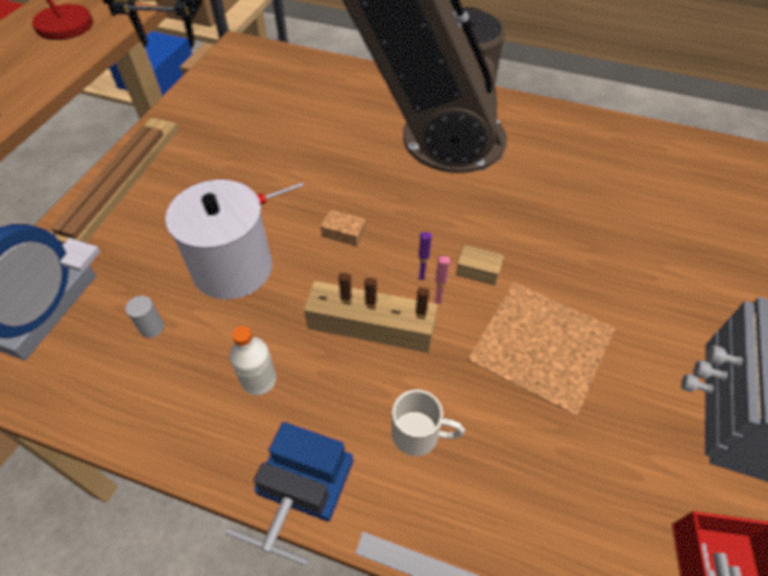

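View pics/top0.png

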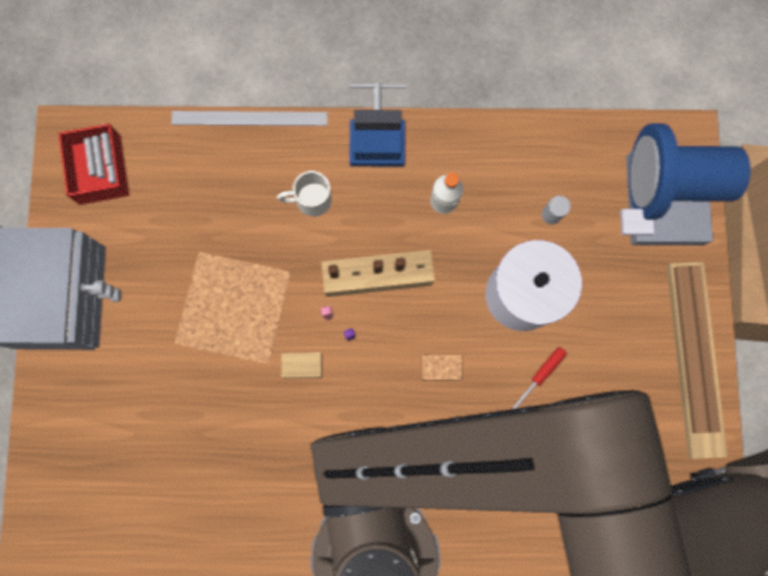

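Three files (dark handles) stand in the rack, at about (345,285), (371,292), (422,300) in the enlarged scene view and (333,271), (378,266), (400,264) in the top view. The lidded tin's knob is at (210,204) in scene and (541,279) in top, and the mat is at (545,345) and (232,307). The pink and purple look-alikes stand between the rack and the robot.

```bash
cat >> h.py <<'E'
def blobs(d,kind,lo=12):
    c=d["color"]; h=cv2.cvtColor(c,cv2.COLOR_RGB2HSV).astype(int); H,S,V=h[...,0],h[...,1],h[...,2]
    m={"dark":V<75,"file":(V<110)&(S>60),"pink":((H>120)&(H<176)&(S>70))}[kind]
    n,l,s,ce=cv2.connectedComponentsWithStats(m.astype(np.uint8))
    return [(np.round(ce[i],1).tolist(),s[i].tolist()) for i in range(1,n) if lo<=s[i][4]<600]
def L(f): return dict(np.load(f))
E
python3 - <<'E'
from h import *
for n,box in(("scene",(60,350,100,240)),("top",(110,400,130,240))):
    d=L(f"{n}0.npz")
    for k in("dark","file","pink"):
        print(n,k,[b for b in blobs(d,k) if box[0]<b[0][0]<box[1] and box[2]<b[0][1]<box[3]])
# mat by saturated cork: flood colour similarity
for n,seed in(("scene",(363,230)),("top",(155,205))):
    d=L(f"{n}0.npz"); c=d["color"]; lab=cv2.cvtColor(cv2.GaussianBlur(c,(5,5),0),cv2.COLOR_RGB2LAB).astype(int)
    ref=np.median(lab[seed[1]-15:seed[1]+15,seed[0]-15:seed[0]+15].reshape(-1,3),0); print(ref)
    m=(np.abs(lab-ref)<[35,9,12]).all(2)&(lab[...,0]>ref[0]-22); m=cv2.morphologyEx(m.astype(np.uint8),cv2.MORPH_OPEN,np.ones((5,5)))
    m=cv2.morphologyEx(m,cv2.MORPH_CLOSE,np.ones((7,7)))
    nn,l,s,ce=cv2.connectedComponentsWithStats(m); i=l[seed[1],seed[0]]; print(s[i])
    q=max(cv2.findContours((l==i).astype(np.uint8),0,1)[0],key=len)
    P=np.array([onz(d,*p[0],3)[:2] for p in q],np.float32); print("mat",n,cv2.minAreaRect(P))
E
```

```text
scene dark [([139.8, 135.7], [135, 129, 10, 14, 99]), ([229.6, 192.7], [227, 186, 6, 14, 73]), ([246.5, 195.8], [244, 190, 6, 13, 76]), ([280.8, 202.6], [278, 196, 7, 14, 73])]
scene file [([87.4, 111.6], [66, 89, 41, 50, 100]), ([140.6, 138.9], [138, 137, 6, 5, 14]), ([225.5, 157.3], [215, 152, 22, 11, 116]), ([282.1, 169.3], [279, 156, 8, 30, 138]), ([317.1, 182.8], [305, 177, 26, 13, 174]), ([229.8, 191.6], [226, 183, 8, 20, 134]), ([246.6, 194.7], [243, 186, 8, 20, 135]), ([280.9, 201.5], [277, 193, 9, 19, 128])]
scene pink [([283.1, 162.9], [280, 154, 8, 19, 128]), ([294.8, 178.7], [292, 171, 8, 17, 93]), ([281.2, 180.2], [279, 175, 5, 12, 41]), ([292.1, 196.0], [291, 192, 3, 9, 19])]
top dark [([360.4, 186.2], [357, 182, 8, 9, 52])]
top file [([266.4, 176.5], [264, 173, 6, 8, 35]), ([251.8, 178.2], [249, 175, 6, 7, 32]), ([222.2, 181.5], [220, 178, 6, 7, 28]), ([269.2, 190.6], [252, 189, 35, 4, 41]), ([233.2, 194.5], [218, 193, 33, 4, 38])]
top pink [([217.5, 207.8], [215, 205, 6, 7, 37]), ([232.6, 222.4], [229, 219, 8, 8, 48])]
[163. 145. 162.]
[ 314  188   96   88 5054]
mat scene ((495.8477783203125, 299.3507385253906), (213.59283447265625, 211.93601989746094), 78.17808532714844)
[178. 142. 158.]
[ 116  168   98   84 4769]
mat top ((482.4990234375, 249.98150634765625), (313.5961608886719, 220.68411254882812), 77.8022689819336)
```

```bash
python3 - <<'E'
from h import *
s,t=L("scene0.npz"),L("top0.npz")
for n,a,b in(("knob",(139.8,135.9),(360.4,186.2)),("fA",(229.8,191.8),(266.4,176.5)),("fB",(246.6,194.7),(251.8,178.2)),("fC",(280.9,201.5),(222.2,181.5)),("pink",(294.8,178.7),(217.5,207.8)),("purple",(283.1,162.9),(232.6,222.4))):
    p,e=two(s,a,t,b); print(n,p.round(1),round(e,1))
c=[onz(t,u/1.5,v/1.5,3)[:2] for u,v in((203,253),(289,270),(269,362),(176,344))]; print(np.mean(c,0),np.round(c))
c=[onz(s,u/1.5,v/1.5,3)[:2] for u,v in((520,286),(614,331),(575,408),(472,355))]; print(np.mean(c,0),np.round(c))
# lid disc in top: fit ellipse; bright low-sat
h=cv2.cvtColor(t["color"],cv2.COLOR_RGB2HSV).astype(int)
print(h[185,340:400,1:].tolist()[::6],h[215,325:370,1:].tolist()[::6])
for o in ((444,195,70),): # glue top
    print("glue",onz(t,452/1.5,181/1.5,150)); 
print("mug",onz(t,313/1.5,190/1.5,80),"round",onz(t,560/1.5,205/1.5,70))
E
```

```text
knob [ 533.6 -307.7  172.6] 0.2
fA [573.8 -46.  101.3] 1.0
fB [568.3  -2.6 101.8] 1.1
fC [557.9  85.1 100.3] 0.9
pink [478.6  97.8 103.5] 1.5
purple [436.   53.  102.5] 1.5
[501.60210928 295.67294618] [[616. 366.]
 [581. 183.]
 [387. 219.]
 [422. 414.]]
[499.97797931 305.06443178] [[390. 238.]
 [433. 420.]
 [609. 374.]
 [569. 188.]]
[[9, 228], [10, 231], [10, 229], [23, 45], [24, 42], [10, 226], [11, 227], [10, 226], [91, 190], [132, 182]] [[131, 181], [124, 179], [14, 142], [17, 136], [12, 129], [15, 175], [13, 208], [67, 178]]
glue [ 731.48040598 -146.47283337  150.        ]
mug [732.91241761 129.7629906   80.        ] round [ 708.14731333 -377.09138214   70.        ]
```

Request:
{"fn": "carry_out", "kwargs": {"motion": [[0,0,-3,-8,0.3],[0,0,-3,-8,0.3],[0,0,-3,-8,0.3],[0,0,-3,-8,0.3],[0,0,-3,-8,0.3],[0,0,-3,-8,0.3],[0,0,-3,-8,0.3],[0,0,-3,-8,0.3],[0,0,-3,-8,0.3],[0,0,-3,-8,0.3],[0,0,0,0,0.3]]}}

```text
t: 1.2
eef_pos: [181.0, -598.2, 252.7]
tcp_rot: [-3.142, 0.0, 1.692]
ft_force: [0.0, -0.9, 0.0]
opening: 0.697
grip_force: 0.0
```

```bash
cat >> h.py <<'E'
from scipy.spatial.transform import Rotation as Ro
def go(*X):
    s=env.state(); R=Ro.from_euler("xyz",s["tcp_rot"]).as_matrix(); p=np.array(s["eef_pos"])
    print("t",round(s["t"],1),"at",p.round(1),"rpy",np.degrees(s["tcp_rot"]).round(1),"open",round(s["opening"],3),"grip",round(s["grip_force"],1),"F",np.round(s["ft_force"],1))
    for x in X:
        x=np.array(x,float); print(x,"local",(R.T@(x-p)).round(1)); p=x
E
python3 -c "
from h import *
go((533.6,-307.7,225),(533.6,-307.7,168))"
```

```text
t 1.2 at [ 181.  -598.2  252.7] rpy [-180.    0.   97.] open 0.697 grip 0.0 F [ 0.  -0.9  0. ]
[ 533.6 -307.7  225. ] local [245.7 385.2  27.7]
[ 533.6 -307.7  168. ] local [ 0.  0. 57.]
```

Request:
{"fn": "carry_out", "kwargs": {"motion": [[20,32,1,0,0.4],[20,32,1,0,0.4],[20,32,1,0,0.4],[20,32,1,0,0.4],[20,32,1,0,0.4],[20,32,1,0,0.4],[20,32,1,0,0.4],[20,32,1,0,0.4],[20,32,1,0,0.4],[20,32,1,0,0.4],[20,32,1,0,0.4],[20,32,1,0,0.4]]}}

```text
t: 2.4
eef_pos: [534.8, -313.1, 240.3]
tcp_rot: [-3.141, -0.0, 1.685]
ft_force: [0.2, -0.7, 0.8]
opening: 0.602
grip_force: 0.0
```

```bash
python3 - <<'E'
from h import *
go((533.6,-307.7,225),(533.6,-307.7,168))
d=cam("scene"); cv2.imwrite("pics/s1.png",cv2.resize(d["color"][60:320,40:400,::-1],(720,520)))
print([b for b in blobs(d,"dark") if b[0][0]<200 and 100<b[0][1]<250])
E
```

```text
t 2.4 at [ 534.8 -313.1  240.3] rpy [-180.    -0.    96.6] open 0.602 grip 0.0 F [ 0.2 -0.7  0.8]
[ 533.6 -307.7  225. ] local [ 5.4 -0.5 15.3]
[ 533.6 -307.7  168. ] local [-0.  0. 57.]
[([139.8, 135.8], [135, 130, 10, 13, 97]), ([4.5, 233.8], [0, 232, 11, 5, 18])]
```

View pics/s1.png

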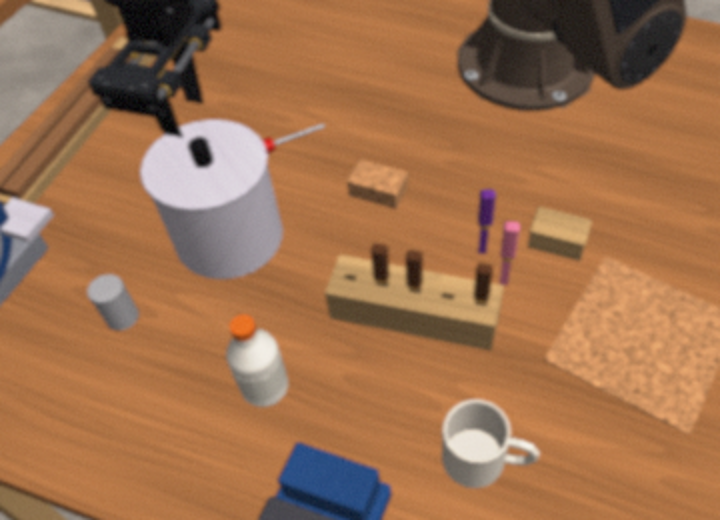

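The open gripper (tips near (175,130) and (195,100) in the crop) hangs above the knob at (200,152). The scene is otherwise unchanged.

Request:
{"fn": "carry_out", "kwargs": {"motion": [[5,0,15,0,0.4],[0,0,20,0,0.4],[0,0,20,0,0.4],[0,0,10,0,0.4],[0,0,6,0,0.4],[0,0,0,0,0.4]]}}

```text
t: 3.05
eef_pos: [533.0, -309.3, 169.2]
tcp_rot: [-3.141, -0.0, 1.689]
ft_force: [-0.2, 0.5, 1.1]
opening: 0.596
grip_force: 0.0
```

```bash
python3 - <<'E'
from h import *
go((533.6,-307.7,168))
E
```

```text
t 3.0 at [ 533.  -309.3  169.2] rpy [-180.    -0.    96.7] open 0.596 grip 0.0 F [-0.2  0.5  1.1]
[ 533.6 -307.7  168. ] local [1.5 0.8 1.2]
```

Request:
{"fn": "carry_out", "kwargs": {"motion": [[1.5,1,1,0,0.4],[0,0,0,0,1],[0,0,0,0,1],[0,0,0,0,1],[0,0,0,0,1],[0,0,0,0,1],[0,0,0,0,1],[0,0,-4,0,1],[0,0,-10,0,1],[0,0,-20,0,1],[0,0,-30,0,1],[0,0,-30,0,1]]}}

```text
t: 4.25
eef_pos: [533.8, -307.5, 264.1]
tcp_rot: [-3.141, -0.0, 1.69]
ft_force: [0.1, -0.5, -1.2]
opening: 0.269
grip_force: 30.0
```

```bash
python3 - <<'E'
from h import *
go((498.5,298.5,260),(498.5,298.5,50),(498.5,298.5,29))
d=cam("scene"); cv2.imwrite("pics/s2.png",cv2.resize(d["color"][60:320,40:400,::-1],(720,520)))
E
```

```text
t 4.2 at [ 533.8 -307.5  264.1] rpy [-180.    -0.    96.8] open 0.269 grip 30.0 F [ 0.1 -0.5 -1.2]
[498.5 298.5 260. ] local [605.9  37.    4.2]
[498.5 298.5  50. ] local [-0.0e+00  1.0e-01  2.1e+02]
[498.5 298.5  29. ] local [-0.  0. 21.]
```

View pics/s2.png

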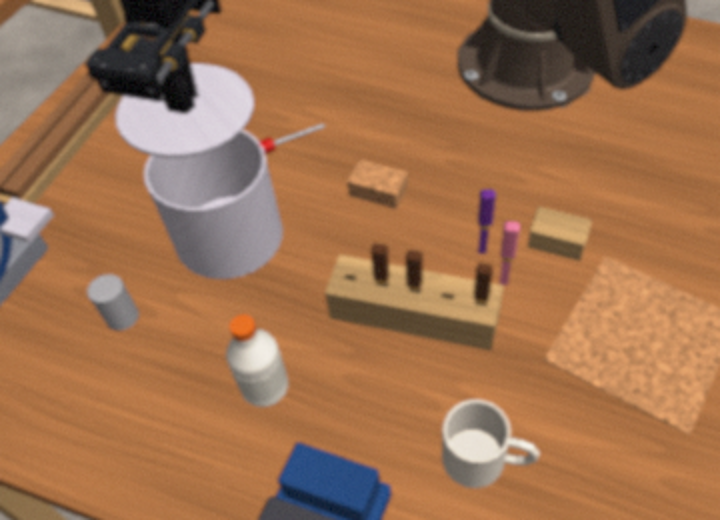

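The lid hangs level on the gripper (disc at about (185,110) in the crop), and the open tin stands below at (213,190).

Request:
{"fn": "carry_out", "kwargs": {"motion": [[15,2,0,0,1],[30,2,0,0,1],[45,3,0,0,1],[45,3,0,0,1],[45,3,0,0,1],[45,3,0,0,1],[45,3,0,0,1],[45,3,0,0,1],[45,3,0,0,1],[45,3,0,0,1],[45,3,0,0,1],[45,3,0,0,1]]}}

```text
t: 5.5
eef_pos: [507.4, 190.1, 262.1]
tcp_rot: [-3.14, 0.0, 1.69]
ft_force: [-0.0, 0.3, -1.3]
opening: 0.272
grip_force: 30.0
```

Request:
{"fn": "carry_out", "kwargs": {"motion": [[40,1,0,0,1],[30,0,0,0,1],[20,0,0,0,1],[10,0,0,0,1],[0,0,0,0,1],[0,0,0,0,1]]}}

```text
t: 6.1
eef_pos: [497.7, 286.7, 262.3]
tcp_rot: [-3.141, 0.0, 1.69]
ft_force: [-0.4, 0.9, -2.0]
opening: 0.268
grip_force: 30.0
```

```bash
python3 - <<'E'
from h import *
go((498.5,298.5,60),(498.5,298.5,29))
d=cam("scene"); cv2.imwrite("pics/s3.png",cv2.resize(d["color"][60:320,90:450,::-1],(720,520)))
t=cam("top"); np.savez("top1.npz",**t)
E
```

```text
t 6.1 at [497.7 286.7 262.3] rpy [-180.     0.    96.8] open 0.268 grip 30.0 F [-0.4  0.9 -2. ]
[498.5 298.5  60. ] local [ 11.7   2.4 202.3]
[498.5 298.5  29. ] local [ 0.  0. 31.]
```

View pics/s3.png

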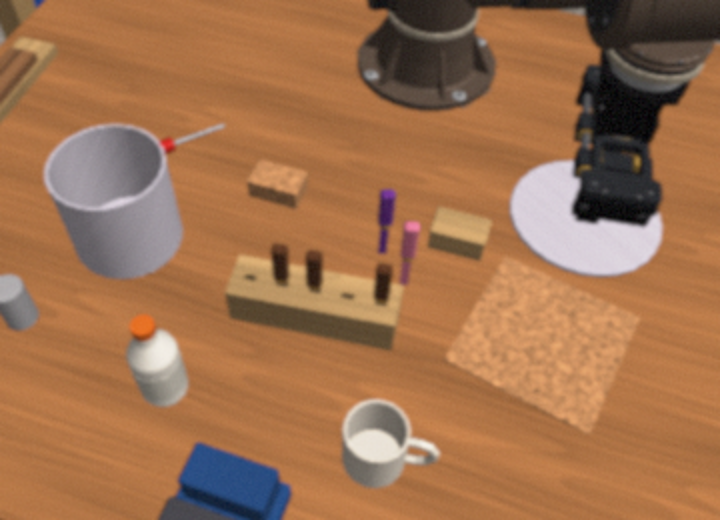

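The lid hangs level up and behind the mat (disc at (585,215) in the crop); the mat's centre is at about (545,342).

Request:
{"fn": "carry_out", "kwargs": {"motion": [[13,2,30,0,1],[0,0,40,0,1],[0,0,40,0,1],[0,0,40,0,1],[0,0,25,0,1],[0,0,15,0,1],[0,0,10,0,1],[0,0,0,0,1]]}}

```text
t: 7.0
eef_pos: [498.3, 299.6, 61.8]
tcp_rot: [-3.14, 0.001, 1.689]
ft_force: [0.1, 0.3, -1.3]
opening: 0.27
grip_force: 30.0
```

```bash
python3 - <<'E'
from h import *
go((499,299.5,29))
E
```

```text
t 7.0 at [498.3 299.6  61.8] rpy [-179.9    0.    96.8] open 0.27 grip 30.0 F [ 0.1  0.3 -1.3]
[499.  299.5  29. ] local [-0.2  0.7 32.8]
```

Request:
{"fn": "carry_out", "kwargs": {"motion": [[0,0.5,10,0,1],[0,0,10,0,1],[0,0,6,0,1],[0,0,3,0,1],[0,0,2,0,1],[0,0,1,0,1],[0,0,0,0,1]]}}

```text
t: 7.7
eef_pos: [498.9, 300.5, 30.7]
tcp_rot: [3.141, 0.0, 1.69]
ft_force: [-0.7, -0.5, -1.4]
opening: 0.269
grip_force: 30.0
```

Request:
{"fn": "carry_out", "kwargs": {"motion": [[0,0,1,0,1],[0,0,0.5,0,1],[0,0,0,0,1],[0,0,0,0,0.55],[0,0,0,0,0.5],[0,0,0,0,0.45],[0,0,0,0,0.4],[0,0,-15,0,0.4],[0,0,-30,0,0.4],[0,0,-40,0,0.4],[0,0,-45,0,0.4],[0,0,-30,0,0.4]]}}

```text
t: 8.9
eef_pos: [499.2, 300.7, 192.0]
tcp_rot: [3.139, -0.001, 1.69]
ft_force: [0.1, 0.6, 0.4]
opening: 0.6
grip_force: 0.0
```

```bash
python3 - <<'E'
from h import *
go((557.9,85.1,210),(557.9,85.1,115))
E
```

```text
t 8.9 at [499.2 300.7 192. ] rpy [179.9  -0.   96.8] open 0.6 grip 0.0 F [0.1 0.6 0.4]
[557.9  85.1 210. ] local [-221.    32.7  -18.1]
[557.9  85.1 115. ] local [-0.1 -0.2 95. ]
```

Request:
{"fn": "carry_out", "kwargs": {"motion": [[-15,3,-4,0,0.5],[-25,4,-4,0,0.5],[-35,5,-4,0,0.5],[-35,5,-4,0,0.5],[-35,5,-2,0,0.5],[-35,5,0,0,0.5],[-25,4,0,0,0.5],[-10,2,0,0,0.5],[-6,0,0,0,0.5],[0,0,0,0,0.5]]}}

```text
t: 9.9
eef_pos: [557.7, 84.9, 206.7]
tcp_rot: [-3.141, -0.0, 1.69]
ft_force: [-0.0, -0.1, 0.7]
opening: 0.496
grip_force: 0.0
```

```bash
python3 - <<'E'
from h import *
go((557.9,85.1,140),(557.9,85.1,115))
d=cam("scene");t=cam("top")
f=lambda im:cv2.resize(im[:,:,::-1],(400,300),interpolation=cv2.INTER_AREA)
cv2.imwrite("pics/c4.png",np.hstack([cv2.resize(d["color"][60:330,90:450,::-1],(400,300)),cv2.resize(t["color"][130:280,100:300,::-1],(400,300))]))
k=[b for b in blobs(t,"dark") if 110<b[0][0]<200 and 150<b[0][1]<250];j=[b for b in blobs(d,"dark") if 315<b[0][0]<420 and 150<b[0][1]<280]
print(k,j)
if k and j: print(two(d,j[0][0],t,k[0][0]))
E
```

```text
t 9.9 at [557.7  84.9 206.7] rpy [-180.    -0.    96.8] open 0.496 grip 0.0 F [-0.  -0.1  0.7]
[557.9  85.1 140. ] local [ 0.2  0.3 66.7]
[557.9  85.1 115. ] local [-0.  0. 25.]
[([192.9, 154.7], [191, 138, 5, 27, 57]), ([192.1, 178.9], [190, 176, 5, 7, 21]), ([153.0, 203.7], [150, 201, 7, 7, 36]), ([177.8, 223.8], [177, 217, 3, 16, 25])] [([364.6, 221.6], [360, 216, 10, 12, 88])]
(array([617.50676247, 222.19673471, 195.88185303]), np.float64(117.49265226385022))
```

View pics/c4.png

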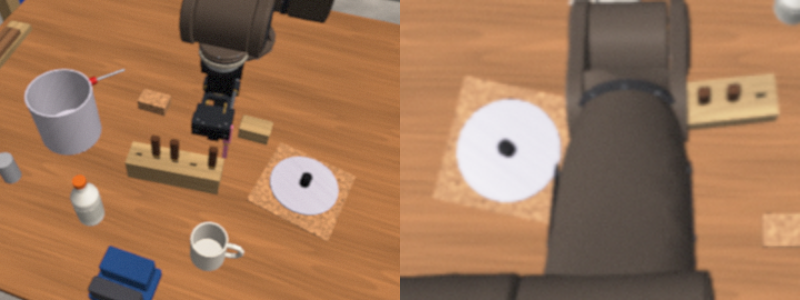

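The lid lies flat, knob up, in the middle of the mat: (305,183) in the left panel, (507,150) in the right. The gripper hovers over the nearest file at the mat end of the rack.

Request:
{"fn": "carry_out", "kwargs": {"motion": [[0,0,30,0,0.5],[0,0,30,0,0.5],[0,0,20,0,0.5],[0,0,8,0,0.5],[0,0,4,0,0.5],[0,0,0,0,1],[0,0,0,0,1],[0,0,0,0,1],[0,0,0,0,1],[0,0,0,0,1],[0,0,0,0,1],[0,0,0,0,1]]}}

```text
t: 11.2
eef_pos: [558.0, 84.9, 115.5]
tcp_rot: [3.141, 0.0, 1.69]
ft_force: [-0.6, 0.3, 6.0]
opening: 0.163
grip_force: 30.0
```

Request:
{"fn": "carry_out", "kwargs": {"motion": [[0,0,-4,0,1],[0,0,-10,0,1],[0,0,-20,0,1],[0,0,-30,0,1],[0,0,-35,0,1],[0,0,-35,0,1],[0,0,-25,0,1],[0,0,-10,0,1],[0,0,0,0,1]]}}

```text
t: 12.1
eef_pos: [558.1, 85.0, 285.2]
tcp_rot: [3.139, 0.0, 1.69]
ft_force: [0.2, -0.1, -0.3]
opening: 0.166
grip_force: 30.0
```

```bash
python3 - <<'E'
from h import *
d=cam("scene");t=cam("top"); np.savez("s5.npz",**d); np.savez("t5.npz",**t)
cv2.imwrite("pics/c5.png",np.hstack([cv2.resize(d["color"][60:330,40:400,::-1],(400,300)),cv2.resize(t["color"][130:280,250:450,::-1],(400,300))]))
# tin rim: fit ellipse to tin top outline in top view
for n,dd,box in(("scene",d,(90,110,200,230)),("top",t,(310,150,400,230))):
    c=dd["color"];h=cv2.cvtColor(c,cv2.COLOR_RGB2HSV).astype(int)
    m=((h[...,1]<60)&(h[...,2]>70)).astype(np.uint8); b=np.zeros_like(m);b[box[1]:box[3],box[0]:box[2]]=1
    n_,l,s,ce=cv2.connectedComponentsWithStats(m*b); i=1+np.argmax(s[1:,4]); print(n,s[i],ce[i])
go((533.6,-307.7,280))
for X in((533.6,-307.7,150),): print(proj(d,X),proj(t,X))
E
```

```text
scene [ 112  122   69   77 3972] [147.5060423  159.42220544]
top [ 324  161   63   60 2820] [354.75744681 190.71950355]
t 12.2 at [557.5  84.9 283. ] rpy [-179.9    0.    96.8] open 0.166 grip 30.0 F [-0.4  0.1 -0.6]
[ 533.6 -307.7  280. ] local [-387.   -70.4    3.1]
[141.85555155 142.04613767] [358.52351247 187.63959604]
```

View pics/c5.png

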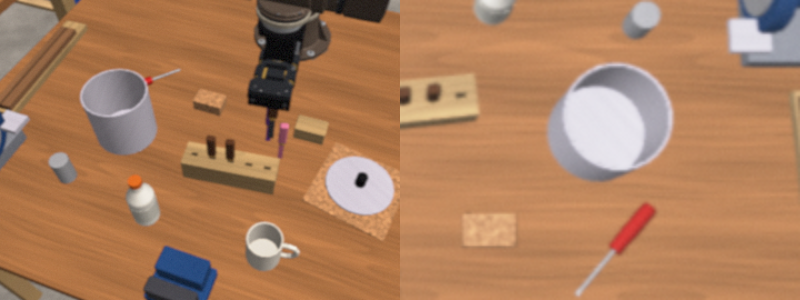

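The first file is out and upright in the gripper, near (270,115) in the left panel. The open tin's rim centre is at about (618,118) in the right panel, i.e. pixel (359,189), where it was expected, so the tin has not moved.

Request:
{"fn": "carry_out", "kwargs": {"motion": [[-15,-3,0,0,1],[-30,-5,0,0,1],[-40,-7,0,0,1],[-45,-8,0,0,1],[-45,-8,0,0,1],[-45,-8,0,0,1],[-45,-8,0,0,1],[-45,-8,0,0,1],[-45,-8,0,0,1],[-40,-7,0,0,1],[-22,-4,0,0,1],[-10,-1,0,0,1]]}}

```text
t: 13.4
eef_pos: [533.3, -350.0, 282.8]
tcp_rot: [-3.14, -0.001, 1.688]
ft_force: [-0.4, -0.2, -1.0]
opening: 0.169
grip_force: 30.0
```

```bash
cat >> h.py <<'E'
def pic(name):
    d=cam("scene");t=cam("top"); np.savez("s.npz",**d); np.savez("t.npz",**t)
    cv2.imwrite(f"pics/{name}.png",np.hstack([cv2.resize(d["color"][60:330,40:400,::-1],(400,300)),cv2.resize(t["color"][130:280,250:450,::-1],(400,300))]))
    return d,t
E
python3 - <<'E'
from h import *
go((533.6,-347,280),(533.6,-347,118))
d=cam("scene");h=cv2.cvtColor(d["color"],cv2.COLOR_RGB2HSV).astype(int)
m=((h[...,1]<60)&(h[...,2]>70)).astype(np.uint8);m[:110]=0;m[230:]=0;m[:,:90]=0;m[:,200:]=0
n,l,s,ce=cv2.connectedComponentsWithStats(m);i=1+np.argmax(s[1:,4]);print(s[i],ce[i])
E
```

```text
t 13.4 at [ 533.3 -350.   282.8] rpy [-1.799e+02 -1.000e-01  9.670e+01] open 0.169 grip 30.0 F [-0.4 -0.2 -1. ]
[ 533.6 -347.   280. ] local [2.9 0.7 2.8]
[ 533.6 -347.   118. ] local [ -0.2   0.2 162. ]
[ 112  122   69   77 3964] [147.54868819 159.47149344]
```

Request:
{"fn": "carry_out", "kwargs": {"motion": [[3,0,20,0,1],[0,0,35,0,1],[0,0,40,0,1],[0,0,30,0,1],[0,0,20,0,1],[0,0,12,0,1],[0,0,5,0,1],[0,0,0,0,1],[0,0,0,0,0.75],[0,0,0,0,0.7],[0,0,0,0,0.65],[0,0,0,0,0.65]]}}

```text
t: 14.65
eef_pos: [534.0, -345.1, 122.7]
tcp_rot: [3.141, 0.001, 1.69]
ft_force: [-0.9, -0.2, 0.2]
opening: 0.34
grip_force: 0.0
```

Request:
{"fn": "carry_out", "kwargs": {"motion": [[0,0,-10,0,0.65],[0,0,-25,0,0.65],[0,0,-40,0,0.65],[0,0,-45,0,0.65],[30,5,-10,0,0.6],[45,8,0,0,0.5],[45,8,0,0,0.5],[45,8,0,0,0.5],[45,8,0,0,0.5],[45,8,0,0,0.5],[30,5,0,0,0.5],[12,2,0,0,0.5]]}}

```text
t: 15.85
eef_pos: [550.1, -41.4, 253.1]
tcp_rot: [3.141, 0.0, 1.692]
ft_force: [0.3, -0.2, 0.2]
opening: 0.504
grip_force: 0.0
```

```bash
python3 - <<'E'
from h import *
go((568.3,-2.6,210),(568.3,-2.6,115))
pic("c6")
E
```

```text
t 15.8 at [550.1 -41.4 253.1] rpy [179.9   0.   97. ] open 0.504 grip 0.0 F [ 0.3 -0.2  0.2]
[568.3  -2.6 210. ] local [36.3 22.8 43.1]
[568.3  -2.6 115. ] local [ 0.  -0.1 95. ]
```

View pics/c6.png

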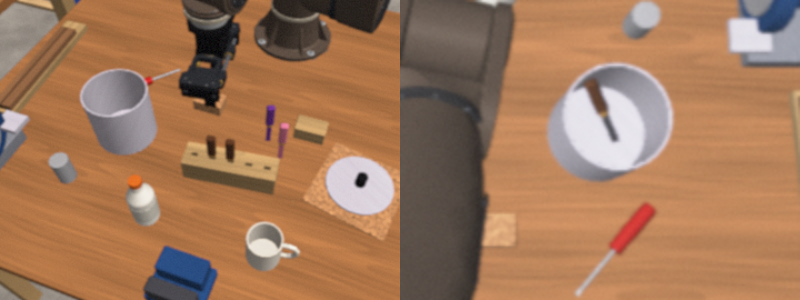

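The first file is inside the tin, its handle towards (596,97) and tip at (617,138) in the right panel. Two files remain in the rack, and the lid is undisturbed on the mat.

Request:
{"fn": "carry_out", "kwargs": {"motion": [[18,11,10,0,0.5],[12,8,30,0,0.5],[6,4,30,0,0.5],[0,0,15,0,0.5],[0,0,0,0,0.5],[0,0,0,0,0.5]]}}

```text
t: 16.55
eef_pos: [569.1, -6.6, 167.6]
tcp_rot: [3.141, 0.0, 1.689]
ft_force: [-0.3, -0.0, 0.9]
opening: 0.502
grip_force: 0.0
```

```bash
python3 - <<'E'
from h import *
go((568.3,-2.6,115))
E
```

```text
t 16.6 at [569.1  -6.6 167.6] rpy [180.    0.   96.8] open 0.502 grip 0.0 F [-0.3 -0.   0.9]
[568.3  -2.6 115. ] local [ 4.1 -0.3 52.6]
```

Request:
{"fn": "carry_out", "kwargs": {"motion": [[4,0,10,0,0.5],[0,0,20,0,0.5],[0,0,15,0,0.5],[0,0,7,0,0.5],[0,0,0,0,0.5],[0,0,0,0,1],[0,0,0,0,1],[0,0,0,0,1],[0,0,0,0,1],[0,0,0,0,1],[0,0,0,0,1]]}}

```text
t: 17.65
eef_pos: [568.3, -1.4, 115.4]
tcp_rot: [3.141, 0.0, 1.69]
ft_force: [-0.2, 1.0, 2.9]
opening: 0.166
grip_force: 30.0
```

Request:
{"fn": "carry_out", "kwargs": {"motion": [[0,0,-4,0,1],[0,0,-10,0,1],[0,0,-20,0,1],[0,0,-30,0,1],[0,0,-35,0,1],[0,0,-35,0,1],[0,0,-25,0,1],[0,0,-10,0,1],[0,0,0,0,1]]}}

```text
t: 18.55
eef_pos: [568.4, -1.4, 285.3]
tcp_rot: [3.139, 0.001, 1.69]
ft_force: [0.6, -0.2, -1.3]
opening: 0.167
grip_force: 30.0
```

```bash
cat >> h.py <<'E'
def tin():
    for n,box in(("scene",(90,110,200,230)),("top",(310,150,400,230))):
        d=cam(n);h=cv2.cvtColor(d["color"],cv2.COLOR_RGB2HSV).astype(int)
        b=np.zeros((384,512),np.uint8);b[box[1]:box[3],box[0]:box[2]]=1
        m=((h[...,1]<60)&(h[...,2]>70)).astype(np.uint8)*b
        n_,l,s,ce=cv2.connectedComponentsWithStats(m);i=1+np.argmax(s[1:,4]);print(n,s[i],ce[i].round(1))
E
python3 - <<'E'
from h import *
tin()
go((533.6,-272,285),(533.6,-272,140))
E
```

```text
scene [ 112  122   69   77 3975] [147.5 159.4]
top [ 324  161   63   60 2721] [355.  191.2]
t 18.6 at [567.8  -1.4 283. ] rpy [-179.9   -0.    96.8] open 0.169 grip 30.0 F [-0.1 -1.4 -0.3]
[ 533.6 -272.   285. ] local [-264.6  -66.2   -1.9]
[ 533.6 -272.   140. ] local [ -0.    0.2 145. ]
```

Request:
{"fn": "carry_out", "kwargs": {"motion": [[-15,-3,0,0,1],[-30,-6,0,0,1],[-38,-9,0,0,1],[-42,-10,0,0,1],[-42,-10,0,0,1],[-42,-10,0,0,1],[-42,-10,0,0,1],[-38,-9,0,0,1],[-30,-9,0,0,1],[-16,-5,0,0,1],[-8,-3,0,0,1],[0,0,0,0,1]]}}

```text
t: 19.85
eef_pos: [525.3, -352.3, 283.5]
tcp_rot: [-3.141, -0.001, 1.689]
ft_force: [-0.2, -0.1, -0.3]
opening: 0.166
grip_force: 30.0
```

```bash
python3 - <<'E'
from h import *
tin()
go((525,-352,285),(525,-352,130))
E
```

```text
scene [ 112  122   69   77 3971] [147.5 159.4]
top [ 324  150   76   80 4551] [366.4 194.6]
t 19.9 at [ 525.8 -351.   284. ] rpy [-180.    -0.    96.9] open 0.172 grip 30.0 F [-0.4  0.8 -1. ]
[ 525. -352.  285.] local [-0.9 -0.9 -1. ]
[ 525. -352.  130.] local [-1.00e-01  0.00e+00  1.55e+02]
```

Request:
{"fn": "carry_out", "kwargs": {"motion": [[0,0,20,0,1],[0,0,35,0,1],[0,0,40,0,1],[0,0,30,0,1],[0,0,18,0,1],[0,0,8,0,1],[0,0,3,0,1],[0,0,0,0,1],[0,0,0,0,0.76],[0,0,0,0,0.72],[0,0,0,0,0.7],[0,0,0,0,0.7]]}}

```text
t: 21.15
eef_pos: [525.7, -352.1, 130.6]
tcp_rot: [3.141, 0.001, 1.69]
ft_force: [-0.1, 0.4, -0.2]
opening: 0.301
grip_force: 0.0
```

Request:
{"fn": "carry_out", "kwargs": {"motion": [[0,0,-10,0,0.7],[0,0,-25,0,0.7],[0,0,-40,0,0.7],[0,0,-40,0,0.65],[30,7,-10,0,0.6],[45,11,0,0,0.5],[45,11,0,0,0.5],[45,11,0,0,0.5],[45,11,0,0,0.5],[45,11,0,0,0.5],[30,8,0,0,0.5],[10,5,0,0,0.5]]}}

```text
t: 22.35
eef_pos: [565.1, -47.5, 256.1]
tcp_rot: [3.141, 0.0, 1.693]
ft_force: [0.2, 0.1, -1.2]
opening: 0.499
grip_force: 0.0
```

```bash
python3 - <<'E'
from h import *
go((573.8,-46,210),(573.8,-46,115))
pic("c7")
E
```

```text
t 22.4 at [565.1 -47.5 256.1] rpy [179.9   0.   97. ] open 0.499 grip 0.0 F [ 0.2  0.1 -1.2]
[573.8 -46.  210. ] local [ 0.5  8.8 46.1]
[573.8 -46.  115. ] local [ 0.  -0.1 95. ]
```

View pics/c7.png

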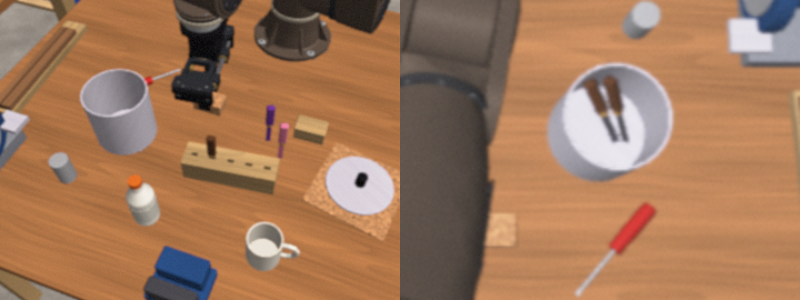

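Both files lie side by side in the tin, handles at (596,97) and (613,92) in the right panel. One file is left in the rack at (211,147) in the left panel.

Request:
{"fn": "carry_out", "kwargs": {"motion": [[0,4,25,0,0.5],[0,4,30,0,0.5],[0,0,20,0,0.5],[0,0,10,0,0.5],[0,0,0,0,0.5],[0,0,0,0,0.5]]}}

```text
t: 23.05
eef_pos: [573.3, -50.0, 170.9]
tcp_rot: [3.141, 0.0, 1.689]
ft_force: [-0.8, 0.3, 0.4]
opening: 0.502
grip_force: 0.0
```

```bash
python3 - <<'E'
from h import *
go((573.8,-46,115))
E
```

```text
t 23.1 at [573.3 -50.  170.9] rpy [179.9   0.   96.8] open 0.502 grip 0.0 F [-0.8  0.3  0.4]
[573.8 -46.  115. ] local [ 4.   0.9 55.9]
```

Request:
{"fn": "carry_out", "kwargs": {"motion": [[4,1,10,0,0.5],[0,0,22,0,0.5],[0,0,17,0,0.5],[0,0,7,0,0.5],[0,0,0,0,0.5],[0,0,0,0,1],[0,0,0,0,1],[0,0,0,0,1],[0,0,0,0,1],[0,0,0,0,1],[0,0,0,0,1]]}}

```text
t: 24.15
eef_pos: [573.6, -45.2, 114.4]
tcp_rot: [3.141, 0.0, 1.69]
ft_force: [-0.5, -0.1, 3.9]
opening: 0.166
grip_force: 30.0
```

Request:
{"fn": "carry_out", "kwargs": {"motion": [[0,0,-4,0,1],[0,0,-10,0,1],[0,0,-20,0,1],[0,0,-30,0,1],[0,0,-35,0,1],[0,0,-35,0,1],[0,0,-25,0,1],[0,0,-10,0,1],[0,0,0,0,1]]}}

```text
t: 25.05
eef_pos: [573.7, -45.1, 284.3]
tcp_rot: [3.139, 0.001, 1.69]
ft_force: [-0.3, 0.1, -0.8]
opening: 0.169
grip_force: 30.0
```

```bash
python3 - <<'E'
from h import *
tin()
go((530,-353,285),(530,-353,145))
E
```

```text
scene [ 112  122   69   77 3974] [147.5 159.4]
top [ 324  161   63   60 2633] [355.  191.7]
t 25.1 at [573. -45. 282.] rpy [-179.9   -0.    96.8] open 0.167 grip 30.0 F [-0.   0.5 -1.3]
[ 530. -353.  285.] local [-300.7  -79.4   -3. ]
[ 530. -353.  145.] local [-1.0e-01  2.0e-01  1.4e+02]
```

Request:
{"fn": "carry_out", "kwargs": {"motion": [[-12,-5,0,0,1],[-22,-9,0,0,1],[-30,-13,0,0,1],[-36,-15,0,0,1],[-36,-15,0,0,1],[-36,-15,0,0,1],[-32,-14,0,0,1],[-24,-11,0,0,1],[-11,-5,0,0,1],[-5,-3,0,0,1],[0,0,0,0,1],[0,0,0,0,1]]}}

```text
t: 26.35
eef_pos: [498.5, -299.0, 283.0]
tcp_rot: [-3.141, -0.0, 1.691]
ft_force: [1.2, 0.7, -0.2]
opening: 0.163
grip_force: 30.0
```

```bash
python3 - <<'E'
from h import *
tin()
go((498,-300,285),(498,-300,130))
E
```

```text
scene [ 112  122   69   77 3955] [147.5 159.6]
top [ 324  150   76   80 4702] [364.9 193.5]
t 26.4 at [ 498.6 -298.9  283.2] rpy [180.   -0.   96.9] open 0.169 grip 30.0 F [-0.   0.8 -1.5]
[ 498. -300.  285.] local [-1.  -0.8 -1.8]
[ 498. -300.  130.] local [ -0.  -0. 155.]
```

Request:
{"fn": "carry_out", "kwargs": {"motion": [[0,0,20,0,1],[0,0,35,0,1],[0,0,40,0,1],[0,0,30,0,1],[0,0,18,0,1],[0,0,8,0,1],[0,0,3,0,1],[0,0,0,0,1],[0,0,0,0,0.76],[0,0,0,0,0.72],[0,0,0,0,0.7],[0,0,0,0,0.7]]}}

```text
t: 27.65
eef_pos: [498.4, -300.0, 129.6]
tcp_rot: [3.141, 0.001, 1.69]
ft_force: [-0.2, -0.4, 0.4]
opening: 0.3
grip_force: 0.0
```

Request:
{"fn": "carry_out", "kwargs": {"motion": [[0,0,-10,0,0.7],[0,0,-25,0,0.7],[0,0,-40,0,0.7],[0,0,-40,0,0.65],[30,2,-10,0,0.6],[45,3,0,0,0.5],[45,3,0,0,0.5],[45,3,0,0,0.5],[45,3,0,0,0.5],[45,3,0,0,0.5],[45,3,0,0,0.5],[45,3,0,0,0.5]]}}

```text
t: 28.85
eef_pos: [479.7, 47.1, 255.1]
tcp_rot: [3.14, 0.0, 1.69]
ft_force: [0.1, -1.0, 0.7]
opening: 0.5
grip_force: 0.0
```

```bash
python3 - <<'E'
from h import *
go((498.5,299.5,210),(498.5,299.5,29))
d,t=pic("c8")
b=[b for b in blobs(d,"dark") if 315<b[0][0]<420 and 180<b[0][1]<280];print(b)
b=[b for b in blobs(t,"dark") if 110<b[0][0]<200 and 150<b[0][1]<250];print(b)
E
```

```text
t 28.9 at [479.7  47.1 255.1] rpy [179.9   0.   96.8] open 0.5 grip 0.0 F [ 0.1 -1.   0.7]
[498.5 299.5 210. ] local [248.4  48.6  45. ]
[498.5 299.5  29. ] local [ 1.00e-01 -2.00e-01  1.81e+02]
[([364.7, 221.7], [360, 216, 10, 12, 86])]
[([153.0, 203.7], [150, 201, 7, 7, 36])]
```

View pics/c8.png

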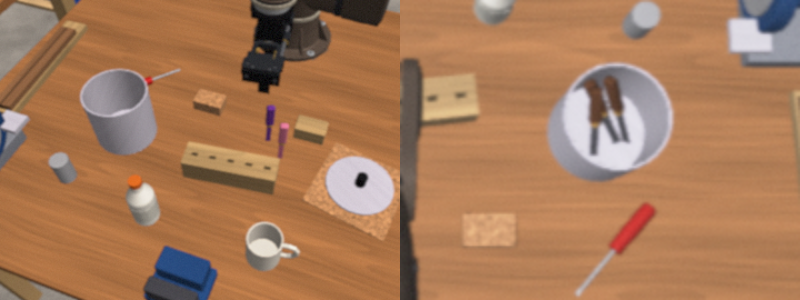

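All three files are in the tin, the rack is empty, and the lid is still on the mat with its knob at (361,180) in the left panel.

Request:
{"fn": "carry_out", "kwargs": {"motion": [[15,4,4,0,0.4],[25,5,4,0,0.4],[35,6,6,0,0.4],[40,7,8,0,0.4],[40,7,8,0,0.4],[38,7,8,0,0.4],[30,6,7,0,0.4],[15,4,0,0,0.4],[8,2,0,0,0.4],[0,0,0,0,0.4],[0,0,0,0,0.4]]}}

```text
t: 30.05
eef_pos: [498.7, 294.3, 209.5]
tcp_rot: [3.141, 0.0, 1.689]
ft_force: [0.3, -0.5, -0.6]
opening: 0.604
grip_force: 0.0
```

```bash
python3 - <<'E'
from h import *
k=two(L("s.npz"),(364.7,221.7),L("t.npz"),(153.,203.7));print(k)
b=[b for b in blobs(cam("scene"),"dark") if 340<b[0][0]<390 and 200<b[0][1]<240];print(b)
go((499.2,300.5,60),(499.2,300.5,29))
E
```

```text
(array([499.50440374, 300.69648004,  34.01512215]), np.float64(1.5466587883232166))
[([364.8, 221.6], [360, 216, 10, 12, 85])]
t 30.1 at [498.7 294.2 209.5] rpy [180.    0.   96.8] open 0.6 grip 0.0 F [-0.4  0.6  0.2]
[499.2 300.5  60. ] local [  6.2   1.2 149.5]
[499.2 300.5  29. ] local [ 0. -0. 31.]
```

Request:
{"fn": "carry_out", "kwargs": {"motion": [[6,1,30,0,0.4],[0,0,40,0,0.4],[0,0,40,0,0.4],[0,0,30,0,0.4],[0,0,20,0,0.4],[0,0,12,0,0.4],[0,0,5,0,0.4],[0,0,2.5,0,0.4],[0,0,0,0,0.4],[0,0,0,0,1],[0,0,0,0,1],[0,0,0,0,1]]}}

```text
t: 31.3
eef_pos: [498.9, 301.6, 30.1]
tcp_rot: [3.141, -0.0, 1.69]
ft_force: [0.2, 0.1, -0.5]
opening: 0.404
grip_force: 0.0
```

Request:
{"fn": "carry_out", "kwargs": {"motion": [[0,0,0,0,1],[0,0,0,0,1],[0,0,-4,0,1],[0,0,-10,0,1],[0,0,-20,0,1],[0,0,-40,0,1],[0,0,-45,0,1],[0,0,-45,0,1],[0,0,-45,0,1],[0,0,-25,0,1],[0,0,-10,0,1],[0,0,0,0,1]]}}

```text
t: 32.5
eef_pos: [498.7, 301.5, 274.6]
tcp_rot: [3.14, -0.001, 1.69]
ft_force: [0.4, 0.0, -3.6]
opening: 0.267
grip_force: 30.0
```

```bash
python3 - <<'E'
from h import *
tin()
go((533.6,-307.7,270),(533.6,-307.7,168))
E
```

```text
scene [ 112  122   69   77 3973] [147.5 159.4]
top [ 324  161   63   60 2575] [355.1 191.8]
t 32.6 at [498.2 301.2 272.2] rpy [-179.9    0.    96.8] open 0.27 grip 30.0 F [-0.6 -0.4 -2.2]
[ 533.6 -307.7  270. ] local [-608.8  -37.3    2.7]
[ 533.6 -307.7  168. ] local [1.00e-01 2.00e-01 1.02e+02]
```

Request:
{"fn": "carry_out", "kwargs": {"motion": [[-15,-2,0,0,1],[-30,-2,0,0,1],[-45,-3,0,0,1],[-45,-3,0,0,1],[-45,-3,0,0,1],[-45,-3,0,0,1],[-45,-3,0,0,1],[-45,-3,0,0,1],[-45,-3,0,0,1],[-45,-3,0,0,1],[-45,-3,0,0,1],[-45,-3,0,0,1]]}}

```text
t: 33.8
eef_pos: [522.7, -196.4, 272.3]
tcp_rot: [-3.14, -0.001, 1.69]
ft_force: [0.6, 0.7, -2.3]
opening: 0.269
grip_force: 30.0
```

Request:
{"fn": "carry_out", "kwargs": {"motion": [[-45,-2,0,0,1],[-35,0,0,0,1],[-20,0,0,0,1],[-10,0,0,0,1],[-4,0,0,0,1],[0,0,0,0,1],[0,0,0,0,1]]}}

```text
t: 34.5
eef_pos: [535.5, -306.3, 273.8]
tcp_rot: [-3.142, -0.0, 1.691]
ft_force: [0.6, 0.7, -2.8]
opening: 0.266
grip_force: 30.0
```

```bash
python3 - <<'E'
from h import *
go((533.6,-307.7,190),(533.6,-307.7,168))
d,t=pic("c9"); tin()
E
```

```text
t 34.5 at [ 535.5 -306.3  273.8] rpy [-180.    -0.    96.9] open 0.266 grip 30.0 F [ 0.6  0.7 -2.8]
[ 533.6 -307.7  190. ] local [-1.2 -2.1 83.8]
[ 533.6 -307.7  168. ] local [-0.  0. 22.]
scene [  96  110   85   89 5081] [142.8 150.5]
top [ 317  150   83   80 5193] [363.  191.8]
```

View pics/c9.png

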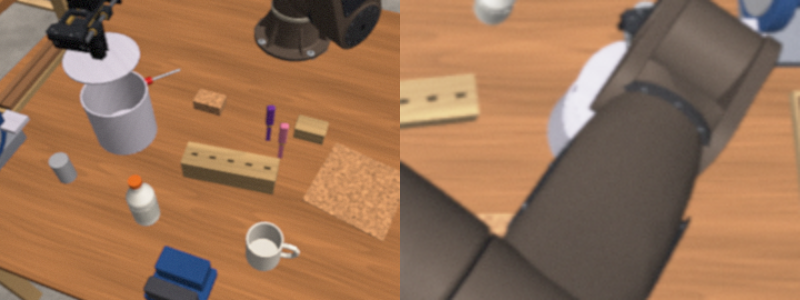

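The lid hangs level just above the tin (disc at (102,58), tin mouth at (117,92) in the left panel), and the tin has not moved.

Request:
{"fn": "carry_out", "kwargs": {"motion": [[-1,-2,20,0,1],[0,0,30,0,1],[0,0,20,0,1],[0,0,10,0,1],[0,0,6,0,1],[0,0,4,0,1],[0,0,3,0,1],[0,0,0,0,1],[0,0,0,0,1]]}}

```text
t: 35.6
eef_pos: [533.7, -308.9, 181.2]
tcp_rot: [3.141, 0.001, 1.69]
ft_force: [-0.2, -0.5, -2.2]
opening: 0.268
grip_force: 30.0
```

```bash
python3 -c "
from h import *
go((533.6,-307.7,168.5))"
```

```text
t 35.6 at [ 533.7 -308.9  181.2] rpy [180.    0.   96.8] open 0.268 grip 30.0 F [-0.2 -0.5 -2.2]
[ 533.6 -307.7  168.5] local [ 1.2 -0.  12.7]
```

Request:
{"fn": "carry_out", "kwargs": {"motion": [[1,0,3,0,1],[0,0,3,0,1],[0,0,2,0,1],[0,0,2,0,1],[0,0,1,0,1],[0,0,0.5,0,1],[0,0,0,0,1]]}}

```text
t: 36.3
eef_pos: [533.5, -307.8, 169.1]
tcp_rot: [-3.142, 0.0, 1.69]
ft_force: [-0.4, 0.1, -1.6]
opening: 0.266
grip_force: 30.0
```

Request:
{"fn": "carry_out", "kwargs": {"motion": [[0,0,0.7,0,1],[0,0,0,0,1],[0,0,0,0,0.65],[0,0,0,0,0.6],[0,0,0,0,0.5],[0,0,0,0,0.45],[0,0,-15,0,0.4],[0,0,-30,0,0.4],[0,0,-40,0,0.4],[0,0,-30,0,0.4],[20,0,0,0,0.4],[40,0,0,0,0.4]]}}

```text
t: 37.5
eef_pos: [526.2, -248.7, 283.3]
tcp_rot: [3.141, 0.001, 1.688]
ft_force: [0.6, 0.8, -0.7]
opening: 0.599
grip_force: 0.0
```

Request:
{"fn": "carry_out", "kwargs": {"motion": [[45,0,0,0,0.4],[45,0,0,0,0.4],[45,0,0,0,0.4],[45,0,0,0,0.4],[45,0,0,0,0.4],[25,0,0,0,0.4],[10,0,0,0,0.4],[0,0,0,0,0.4],[0,0,0,0,0.4],[0,0,0,0,0.4],[0,0,0,0,0.4]]}}

```text
t: 38.6
eef_pos: [495.5, 9.0, 283.2]
tcp_rot: [-3.141, 0.0, 1.689]
ft_force: [-0.0, -1.2, -0.4]
opening: 0.6
grip_force: 0.0
```

```bash
python3 - <<'E'
from h import *
go()
d,t=pic("c10")
a=[b for b in blobs(d,"dark") if 120<b[0][0]<160 and 110<b[0][1]<160];b=[b for b in blobs(t,"dark") if 340<b[0][0]<380 and 160<b[0][1]<210];print(a,b)
if a and b: print(two(d,a[0][0],t,b[0][0]))
E
```

```text
t 38.6 at [495.5   9.  283.2] rpy [-180.     0.    96.7] open 0.6 grip 0.0 F [-0.  -1.2 -0.4]
[([139.3, 135.9], [135, 130, 10, 13, 96])] [([360.7, 185.7], [357, 182, 9, 8, 53])]
(array([ 534.80844291, -308.30343668,  173.51850077]), np.float64(0.3288456444723751))
```

View pics/c10.png

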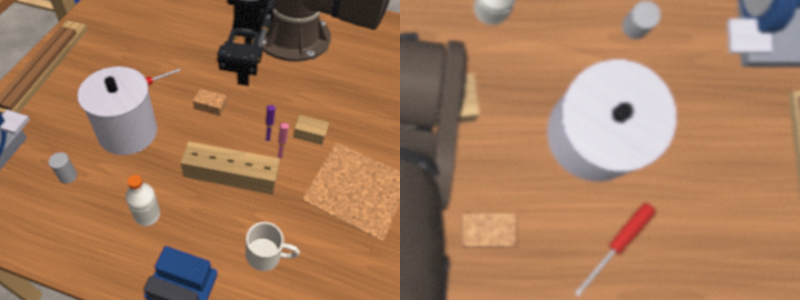

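The lid is flat on the tin, with its knob back at the starting height (173.5 against 172.6 mm, triangulated). The rack and mat are clear, and the bystanders and look-alikes are in their places.

```bash
python3 -c "
from h import *
print(env.job_done())"
```

```text
the job is handed in; nothing more can be done
None
```

The job is done and handed in at about 39 s: the lid went to the mat first, all three files from the rack are in the tin, and the lid is back on, flat and seated; the hand-in returned no verdict.

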